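Load the autosampler tray with the unused sample vials

ROBOT

A 6-joint arm with a two-finger parallel gripper is mounted at the origin on the work surface. World frame = base frame: x ahead of the robot, y to its left, z up, the work surface at z = 0. Lengths are in m, angles in rad, forces in N, time in s.
With the tool pointing down it reaches from about 0.375 to 0.9 m from the base axis. Payload 3.1 kg.
Tool frame: the origin (TCP) lies at the very end of the fingers, on their centre line; the grasp point (between the pads) lies 19 mm behind it; x points along the fingers, z is the direction in which the jaws open and shut, and the axes are right-handed (so a half turn about x gives the same grasp; the last joint's range is limited). The gripper opens to 87 mm and grips with 3 to 60 N. Pads are 19 mm wide; open, the fingers measure 117 mm over their backs; the gripper's body (75 mm by 190 mm) begins 51 mm behind the grasp point.
Start: joints at [1.155, 0.527, 1.433, -0, 1.181, -0.178], TCP at [0.147, 0.608, 0.223] pointing down, gripper open.
Joint ranges: [-3.08, 3.08], [-0.75, 2.2], [0.22, 2.44], [-1.43, 4.57], [0, 2.65], [-2.85, 2.85]. Speed limits (rad/s): [2.79, 2.79, 3.14, 3.14, 3.14, 3.14].

INTERFACE

Orientations are given as a unit quaternion [x, y, z, w].
In Python, from plant import arm, cams gives the robot as it stands.
- The arm moves only by the tool drive_tool, never from a script. Its argument "plan" is a list of rows, each a list of 7 numbers: the shift along the tool's x, y, z in m, then the turn, a rotation vector about the tool's x, y, z in degrees, then the closure, from -1 (fully open) to 1 (shut). In form: [[dx, dy, dz, rx, ry, rz, gripper], ...]. A call has 1 to 5 rows; each row shifts and turns the commanded pose from where the row before left it, along the tool's axes as they then stand; what a row does not reach is not made up. A row lasts 1/8 s, in which the tool goes at most 62.5 mm and 10.7 degrees, less where a joint would pass 70% of its speed; a pose out of reach is approached as far as the arm can. A call is refused whole if a number of a shift passes 0.0625 or a number of a turn 10.7, either way. A call with a gripper value outside its range is refused whole. The fingers move at their own pace and stop on an object; the grip force is fixed at half the most. Time passes only in rows, so rows that do not move let the fingers close. It gives the time, the measured TCP pose, the force and the opening at its end, in the units of the state.
- arm.get_obs(): the state, without advancing time (a new reading comes with each control period).
- cams.get_image(name): name is "scene" or "top"; returns a dict with "image" (400x640x3 uint8, blue, green, red), "camera_matrix" (3x3 intrinsics, pixels), "rvec" (rotation vector, rad) and "tvec" (3), from world to camera coordinates, as OpenCV has them. Camera axes: x right, y down, z forward; pixel columns grow to the right and rows downward; lengths in m; the calibration is good to about 2 mm. A picture is of the moment at which its call begins. There is no depth.
- arm.finish_job(): hands the job in, once; it reports no verdict.
The state is a dict: "t": time; "joints": joint angles; "qvel": joint speeds; "joint_torque": joint torques, N m; "eef_pos": TCP position; "ee_rot": TCP orientation; "ft_force": force on the tool from outside, world axes, zero at the start; "moment": the same for the moment, N m; "gripper_width": finger opening in m.
Only numpy, scipy, OpenCV 4.12 (cv2) and the standard library are available. Lean on these libraries where they do the work, as an engineer would, in place of code of your own. Each camera call takes 0.05 s, during which the arm holds its last target. There are 200 camera calls.

TASK

Load the sample tray: stand each of the four amber vials with plain caps upright on the floor of the pocket that has the colour of its cap, and let go. The two clear-glass vials with a black spot in the cap have been used already: leave them standing where they are. Do not let any vial fall over on the way.

Things in the scene. Friction and masses are not known exactly. Their poses are not given: they have to be found in the camera images.
- vial_red_center (a point): Sample vial: upright round amber glass vial, 30 mm diameter, 76 mm tall, with a plain all-red cap 24 mm across (amber shoulder shows round it from above). Straight glass side from foot to 54 mm, cap from 60 to 76 mm. 45 g, loose, on a fixed white board 4 mm thick. The point is on its axis half-way up, 38 mm above its foot; z up.
- vial_yellow_center (a point): Sample vial: upright round amber glass vial, 30 mm diameter, 76 mm tall, with a plain all-yellow cap 24 mm across (amber shoulder shows round it from above). Straight glass side from foot to 54 mm, cap from 60 to 76 mm. 45 g, loose, on a fixed white board 4 mm thick. The point is on its axis half-way up, 38 mm above its foot; z up.
- vial_green_center (a point): Sample vial: upright round amber glass vial, 30 mm diameter, 76 mm tall, with a plain all-green cap 24 mm across (amber shoulder shows round it from above). Straight glass side from foot to 54 mm, cap from 60 to 76 mm. 45 g, loose, on a fixed white board 4 mm thick. The point is on its axis half-way up, 38 mm above its foot; z up.
- vial_blue_center (a point): Sample vial: upright round amber glass vial, 30 mm diameter, 76 mm tall, with a plain all-blue cap 24 mm across (amber shoulder shows round it from above). Straight glass side from foot to 54 mm, cap from 60 to 76 mm. 45 g, loose, on a fixed white board 4 mm thick. The point is on its axis half-way up, 38 mm above its foot; z up.
- used_red_center (a point): Used vial, a look-alike: same shape and size, but clear colourless glass and a black disc 15 mm across on top of its red cap. Point on its axis, 38 mm above its foot. The six vials start in two rows of three on the white board, at least 70 mm between centres; two loose black caps, 10 mm high, lie between the rows and do not matter.
- used_green_center (a point): Used vial, a look-alike: same shape and size, but clear colourless glass and a black disc 15 mm across on top of its green cap. Point on its axis, 38 mm above its foot. The six vials start in two rows of three on the white board, at least 70 mm between centres; two loose black caps, 10 mm high, lie between the rows and do not matter.
- pocket_red: Square red pocket, fixed, open on top: 54 mm outside, 48 mm inside, 12 mm tall, inner floor 3 mm above its origin (centre of underside, z up). Four pockets, 88 mm apart, two by two on a fixed grey tray 4 mm thick, which may lie turned. Bar the vials, nothing near is taller than 20 mm; equipment up to 0.2 m tall stands beyond x = 0.79 and |y| = 0.5.
- pocket_yellow: Square yellow pocket, fixed, open on top: 54 mm outside, 48 mm inside, 12 mm tall, inner floor 3 mm above its origin (centre of underside, z up). Four pockets, 88 mm apart, two by two on a fixed grey tray 4 mm thick, which may lie turned. Bar the vials, nothing near is taller than 20 mm; equipment up to 0.2 m tall stands beyond x = 0.79 and |y| = 0.5.
- pocket_green: Square green pocket, fixed, open on top: 54 mm outside, 48 mm inside, 12 mm tall, inner floor 3 mm above its origin (centre of underside, z up). Four pockets, 88 mm apart, two by two on a fixed grey tray 4 mm thick, which may lie turned. Bar the vials, nothing near is taller than 20 mm; equipment up to 0.2 m tall stands beyond x = 0.79 and |y| = 0.5.
- pocket_blue: Square blue pocket, fixed, open on top: 54 mm outside, 48 mm inside, 12 mm tall, inner floor 3 mm above its origin (centre of underside, z up). Four pockets, 88 mm apart, two by two on a fixed grey tray 4 mm thick, which may lie turned. Bar the vials, nothing near is taller than 20 mm; equipment up to 0.2 m tall stands beyond x = 0.79 and |y| = 0.5.
There are look-alikes about, which are no part of the job. What is shaped like the part that bears vial_green_center but purple is not meant.

How it is judged:
By the outcome, as a careful person would: the job done as asked, in the order asked, and still so for the second after the job is handed in, with the robot touching nothing.
It also fails if it takes over 120 s, if anything falls off the work surface, if the arm or the gripper's body presses on something with over 40 N, if the wrist force passes 120 N, or if a joint passes its speed limit or range.

## Working session

There is one attempt and no reset: what is moved stays moved. The work goes in short steps, Python scripts to look and compute and a tool call to move; the robot and the scene stay as the last step left them, time stands still between calls to the robot, and variables do not carry over. Pictures are saved under pics/ and viewed, about 12 in all and at most 16, crops included, and the job is handed in when it is done.

Besides the shell and the picture viewer there is one more tool, called after ">>>" by a JSON object that holds its "op" and its "data", one argument or row to a line. drive_tool: Moves the arm, as the interface text tells. Its arguments: {"type":"object","properties":{"plan":{"type":"array","items":{"type":"array","items":{"type":"number"}}}},"required":["plan"]}

```bash
mkdir -p pics; ls
python3 - <<'E'
from plant import arm,cams
import cv2
o=arm.get_obs()
print({k:o[k] for k in ['t','eef_pos','ee_rot','gripper_width']})
for n in ['scene','top']:
    d=cams.get_image(n); cv2.imwrite(f'pics/{n}0.png',d['image'])
    R=cv2.Rodrigues(d['rvec'])[0]; print(n,(-R.T@d['tvec'].ravel()).round(3),d['camera_matrix'][0,0])
E
```

```text
pics
{'t': 0.0, 'eef_pos': array([0.14631324, 0.60689617, 0.22156373]), 'ee_rot': array([-0.43780738,  0.55621678,  0.43707034,  0.55490279]), 'gripper_width': 0.08727241993096078}
scene [1.254 0.613 0.715] 487.0971790893582
top [ 0.437 -0.014  0.763] 367.8782008489721
```

View pics/scene0.png

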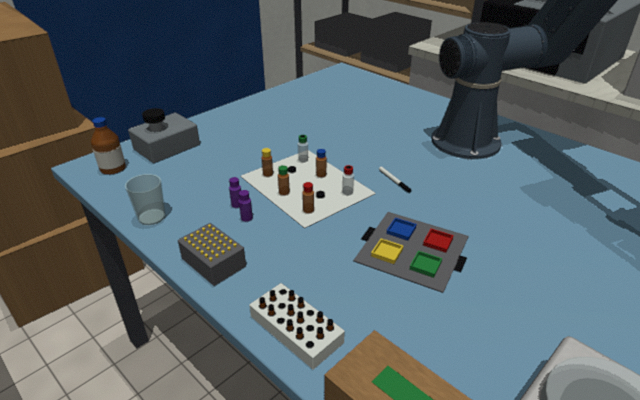

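View pics/top0.png

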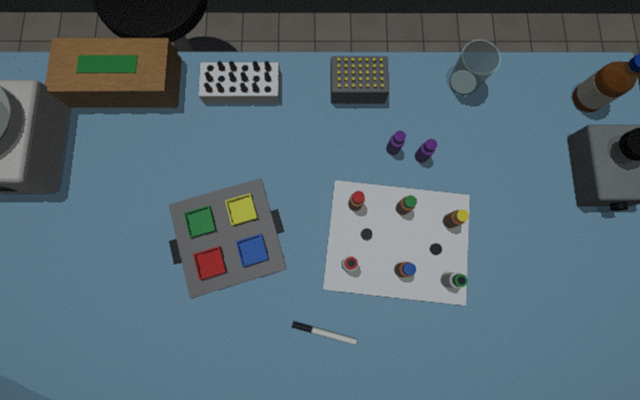

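The top view shows amber vials with a red cap (357,198), green (408,203), yellow (460,216) and blue (407,269). The used ones are red at (350,264) and green at (458,281). The pockets are green (201,222), yellow (242,209), red (210,264) and blue (253,250). The purple vials at (397,140) and (428,150) are look-alikes. I'll enlarge both views to confirm and to read pixels.

Run:
```python
import cv2
def crop(src,x,y,w,h,s,out):
    im=cv2.imread(src)[y:y+h,x:x+w]; im=cv2.resize(im,None,fx=s,fy=s,interpolation=cv2.INTER_CUBIC)
    im=cv2.convertScaleAbs(im,alpha=1.5)
    for i in range(0,w,10): cv2.putText(im,str(x+i),(i*s,8),0,.3,(255,255,255),1) if i%20==0 else 0; cv2.line(im,(i*s,10),(i*s,16),(0,255,255),1)
    for i in range(0,h,10): cv2.putText(im,str(y+i),(0,i*s+4),0,.3,(255,255,255),1)if i%20==0 else 0; cv2.line(im,(22,i*s),(28,i*s),(0,255,255),1)
    cv2.imwrite(out,im)
crop('pics/top0.png',325,175,150,118,5,'pics/c_top_v.png')
crop('pics/scene0.png',240,125,140,100,5,'pics/c_sc_v.png')
```

```text
(no output)
```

View pics/c_top_v.png

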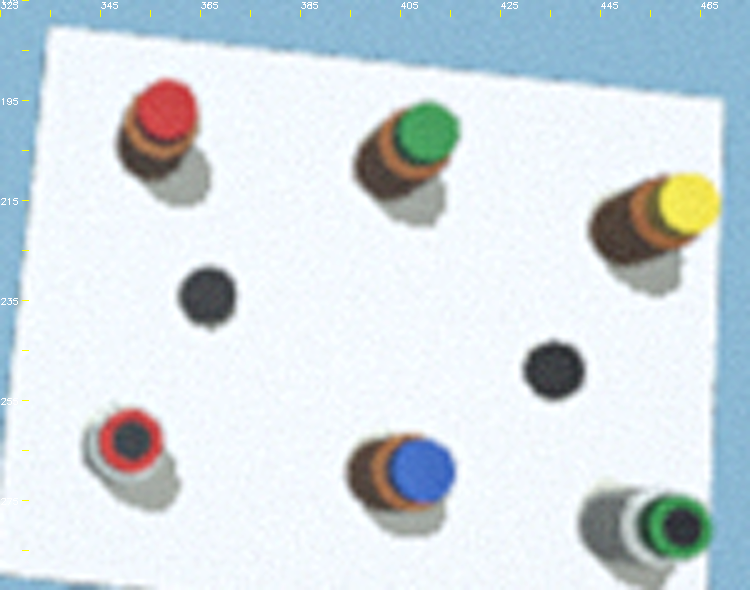

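View pics/c_sc_v.png

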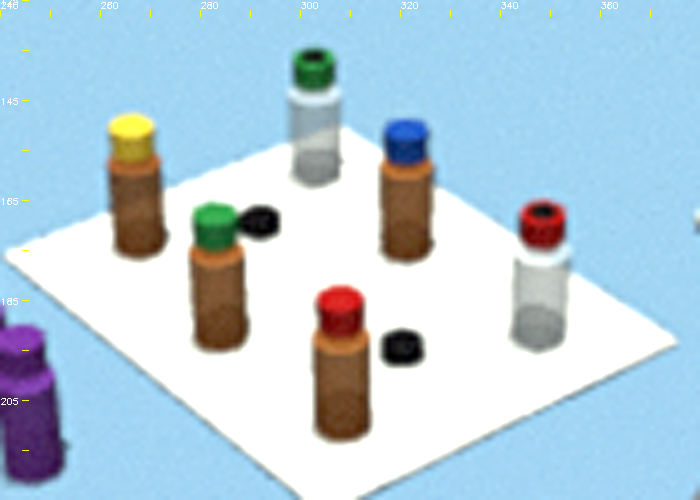

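Confirmed: four amber vials with plain caps are red, green, yellow and blue. The two clear ones have black discs. Next, the pockets.

Run:
```python
import cv2,numpy as np
def crop(src,x,y,w,h,s):
    im=cv2.imread(src)[y:y+h,x:x+w]; im=cv2.resize(im,None,fx=s,fy=s,interpolation=cv2.INTER_CUBIC)
    return cv2.convertScaleAbs(im,alpha=1.7)
cv2.imwrite('pics/c_top_t.png',crop('pics/top0.png',165,175,125,120,5))
cv2.imwrite('pics/c_sc_t.png',crop('pics/scene0.png',350,205,125,85,6))
```

```text
(no output)
```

View pics/c_top_t.png

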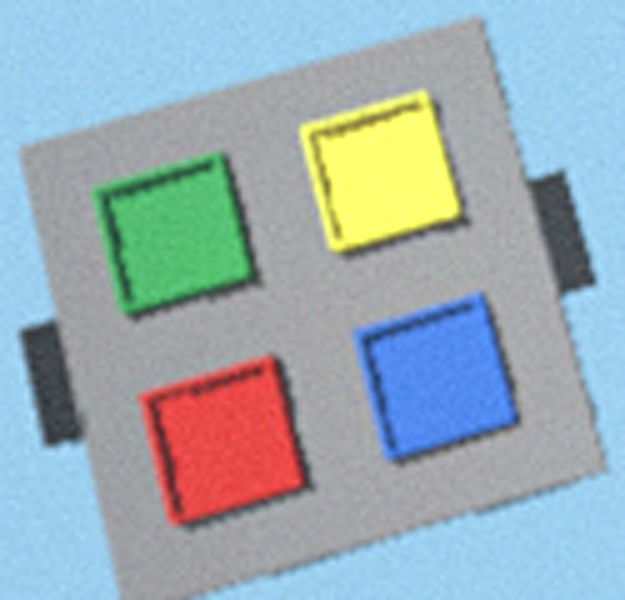

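View pics/c_sc_t.png

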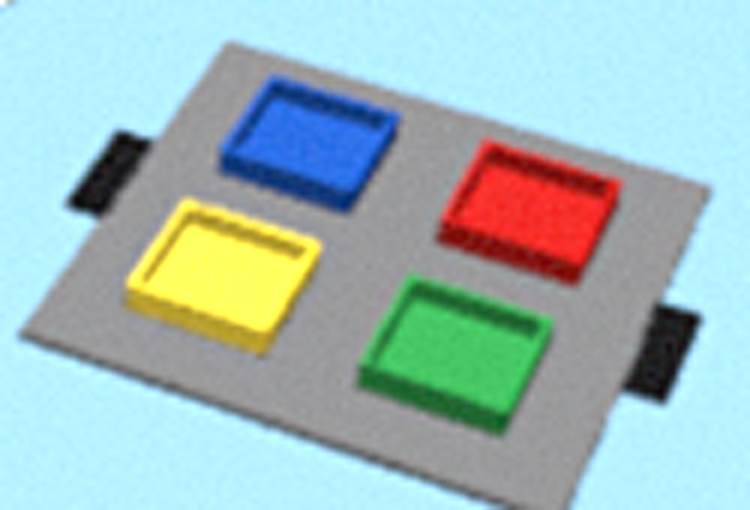

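The crops show the rim corners of each pocket clearly. I'll triangulate everything from the two views.

```bash
cat > tri.py <<'E'
import numpy as np,cv2
from plant import cams
D={n:cams.get_image(n) for n in('top','scene')}
def P(n):
    d=D[n]; return np.hstack([cv2.Rodrigues(d['rvec'])[0],np.reshape(d['tvec'],(3,1))])
def und(n,p):
    K=D[n]['camera_matrix']; return np.array([(p[0]-K[0,2])/K[0,0],(p[1]-K[1,2])/K[1,1]])
def tri(a,b):
    X=cv2.triangulatePoints(P('top'),P('scene'),und('top',a),und('scene',b)).ravel(); return X[:3]/X[3]
def ray(n,p,z):
    M=P(n);R,t=M[:,:3],M[:,3]; c=-R.T@t; v=R.T@np.r_[und(n,p),1]; return c+v*(z-c[2])/v[2]
def px(c,x,y,s): return ((c[0]+.5)/s-.5+x,(c[1]+.5)/s-.5+y)
E
python3 - <<'E'
from tri import *
np.set_printoptions(precision=4,suppress=True)
V=dict(red=((167,110),(341,301)),green=((428,132),(216,217)),yellow=((689,203),(132,128)),blue=((421,470),(407,133)),usedR=((131,440),(542,214)),usedG=((681,527),(315,61)))
for k,(a,b) in V.items():
    a=px(a,325,175,5);b=px(b,240,125,5); print(k,tri(a,b),ray('top',a,.08)[:2],ray('scene',b,.08)[:2])
Q=dict(green=((173.5,233),(456.5,343.5)),yellow=((382.5,171),(225,265.5)),red=((225,441),(531,201.5)),blue=((438,375.5),(310,134)))
T={}
for k,(a,b) in Q.items():
    a=px(a,165,175,5);b=px(b,350,205,6); print(k,tri(a,b),ray('top',a,.016)[:2],ray('scene',b,.016)[:2])
E
```

```text
red [ 0.5874 -0.0872  0.0766] [ 0.5864 -0.0865] [ 0.5912 -0.0838]
green [ 0.5781 -0.1868  0.0762] [ 0.5772 -0.1857] [ 0.5821 -0.1824]
yellow [ 0.5498 -0.285   0.0767] [ 0.549  -0.2834] [ 0.5535 -0.2807]
blue [ 0.4509 -0.1776  0.0767] [ 0.4504 -0.1763] [ 0.4553 -0.174 ]
usedR [ 0.4629 -0.0706  0.0778] [ 0.4623 -0.0699] [ 0.4659 -0.0689]
usedG [ 0.4288 -0.2721  0.076 ] [ 0.429  -0.2707] [ 0.4339 -0.2664]
green [0.5517 0.2335 0.0128] [0.5512 0.2326] [0.5551 0.2351]
yellow [0.5768 0.149  0.0133] [0.5763 0.1484] [0.5794 0.1508]
red [0.4671 0.2083 0.0131] [0.467  0.2074] [0.4703 0.2099]
blue [0.4924 0.1239 0.0129] [0.4923 0.1232] [0.4957 0.1262]
```

```bash
cat > go.py <<'E'
import sys,numpy as np
from plant import arm
from scipy.spatial.transform import Rotation as R
# usage: go.py x y z  -> world delta and tool-frame delta; rotvec (tool, deg) to nominal attitude
o=arm.get_obs(); r=R.from_quat(o['ee_rot']); p=o['eef_pos']; np.set_printoptions(precision=4,suppress=True)
nom=R.from_matrix(np.array([[0,0,-1],[0,1,0],[1,0,0]]).T.T) if 0 else R.from_matrix(np.c_[[0,0,-1],[0,1,0],[1,0,0]])
print('t',o['t'],'p',p,'w',o['gripper_width'],'f',o['ft_force'],'j',o['joints'])
e=(r.inv()*nom).as_rotvec(degrees=True); e2=(r.inv()*nom*R.from_euler('x',180,degrees=True)).as_rotvec(degrees=True)
print('rot to nom',e,'alt',e2,'axes',r.as_matrix().round(3).tolist())
if len(sys.argv)>3:
    d=np.array(sys.argv[1:4],float)-p; print('dw',d,'dtool',r.inv().apply(d))
E
python3 go.py .588 -.0855 .15
```

```text
t 0.2 p [0.1464 0.6071 0.2219] w 0.08711281656873612 f [ 0.2941 -0.0133  0.2745] j [ 1.1555  0.5282  1.4334  0.      1.1814 -0.1785]
rot to nom [76.4343 -0.0763  0.0401] alt [-103.5656   -0.0428   -0.0814] axes [[-0.001, -0.972, 0.235], [-0.001, 0.235, 0.972], [-1.0, 0.0, -0.001]]
dw [ 0.4416 -0.6926 -0.0719] dtool [ 0.0725 -0.5918 -0.5696]
```

>>> {"op": "drive_tool", "data": {
  "plan": [
    [0, 0, 0, -6.8, 0, 0, -1],
    [0, 0, 0, -6.8, 0, 0, -1],
    [0, -0.03, -0.048, 0, 0, 0, -1],
    [0, -0.03, -0.048, 0, 0, 0, -1],
    [0, -0.03, -0.048, 0, 0, 0, -1]
  ]
}}

```text
t: 0.82
eef_pos: [0.2373, 0.4622, 0.2224]
ee_rot: [0.5, -0.5, -0.5, -0.5]
ft_force: [-0.2, 0.0, -0.2]
gripper_width: 0.0872
```

>>> {"op": "drive_tool", "data": {
  "plan": [
    [0, -0.03, -0.048, 0, 0, 0, -1],
    [0, -0.03, -0.048, 0, 0, 0, -1],
    [0, -0.03, -0.048, 0, 0, 0, -1],
    [0, -0.03, -0.048, 0, 0, 0, -1],
    [0, -0.03, -0.048, 0, 0, 0, -1]
  ]
}}

```text
t: 1.45
eef_pos: [0.3877, 0.2221, 0.2227]
ee_rot: [0.5, -0.5, -0.5, -0.5]
ft_force: [0.6, -0.3, 1.4]
gripper_width: 0.0868
```

```bash
python3 go.py .588 -.0855 .15
```

```text
t 1.45 p [0.3877 0.2221 0.2227] w 0.08678875659552966 f [ 0.6404 -0.3078  1.3658] j [ 0.2692  0.2881  1.8615  0.0001  0.9912 -1.3023]
rot to nom [90.0372  0.0427  0.0183] alt [-89.9628  -0.0183   0.0427] axes [[0.001, -1.0, -0.001], [0.0, -0.001, 1.0], [-1.0, -0.001, 0.0]]
dw [ 0.2003 -0.3076 -0.0727] dtool [ 0.0728 -0.2001 -0.3078]
```

>>> {"op": "drive_tool", "data": {
  "plan": [
    [0, -0.033, -0.051, 0, 0, 0, -1],
    [0, -0.033, -0.051, 0, 0, 0, -1],
    [0.01, -0.033, -0.051, 0, 0, 0, -1],
    [0.01, -0.033, -0.051, 0, 0, 0, -1],
    [0.01, -0.033, -0.051, 0, 0, 0, -1]
  ]
}}

```text
t: 2.08
eef_pos: [0.5528, -0.0331, 0.1922]
ee_rot: [-0.5, 0.5, 0.5, 0.5]
ft_force: [1.2, 0.9, 0.3]
gripper_width: 0.0872
```

>>> {"op": "drive_tool", "data": {
  "plan": [
    [0.02, -0.02, -0.028, 0, 0, 0, -1],
    [0.023, -0.015, -0.0248, 0, 0, 0, -1],
    [0, 0, 0, 0, 0, 0, -1]
  ]
}}

```text
t: 2.45
eef_pos: [0.5867, -0.0856, 0.1475]
ee_rot: [-0.498, 0.501, 0.5, 0.5]
ft_force: [-0.1, 0.3, 0.1]
gripper_width: 0.0873
```

```bash
python3 go.py .588 -.0855 .028
python3 - <<'E'
from plant import cams
import cv2,numpy as np
a=cams.get_image('top')['image'][150:300,310:490];b=cams.get_image('scene')['image'][110:230,230:390]
a=cv2.resize(a,None,fx=2.2,fy=2.2,interpolation=2);b=cv2.resize(b,(int(160*2.75),330),interpolation=2)
cv2.imwrite('pics/pre.png',cv2.convertScaleAbs(np.hstack([a,b[:,:800-a.shape[1]]]),alpha=1.5))
E
```

```text
t 2.45 p [ 0.5867 -0.0856  0.1475] w 0.08729158865062878 f [-0.13    0.3497  0.0965] j [-0.3331  0.5795  1.5832 -0.0002  0.982  -1.9017]
rot to nom [89.8744 -0.0928 -0.1719] alt [-90.1254   0.172   -0.0929] axes [[-0.003, -1.0, 0.002], [0.001, 0.002, 1.0], [-1.0, 0.003, 0.001]]
dw [ 0.0013  0.0001 -0.1195] dtool [ 0.1195 -0.0016  0.    ]
```

View pics/pre.png

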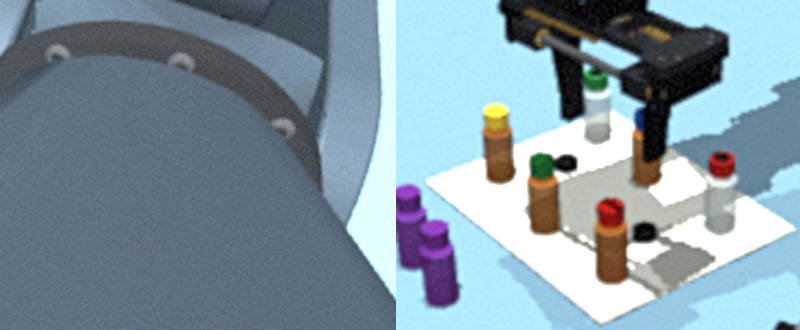

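The gripper is above the red vial (crop 610,215) with its jaws astride it. The top view is blocked by the arm. I'll descend and close.

>>> {"op": "drive_tool", "data": {
  "plan": [
    [0.035, -0.001, 0, 0, 0, 0, -1],
    [0.035, 0, 0, 0, 0, 0, -1],
    [0.03, 0, 0, 0, 0, 0, -1],
    [0.019, 0, 0, 0, 0, 0, -1],
    [0, 0, 0, 0, 0, 0, -1]
  ]
}}

```text
t: 3.18
eef_pos: [0.5872, -0.083, 0.0301]
ee_rot: [-0.5, 0.5, 0.501, 0.499]
ft_force: [0.2, 0.1, 0.3]
gripper_width: 0.087
```

>>> {"op": "drive_tool", "data": {
  "plan": [
    [0, 0, 0, 0, 0, 0, 1],
    [0, 0, 0, 0, 0, 0, 1],
    [0, 0, 0, 0, 0, 0, 1],
    [0, 0, 0, 0, 0, 0, 1],
    [0, 0, 0, 0, 0, 0, 1]
  ]
}}

```text
t: 3.8
eef_pos: [0.588, -0.0841, 0.0307]
ee_rot: [0.5, -0.5, -0.5, -0.5]
ft_force: [-0.1, 0.3, -0.3]
gripper_width: 0.0447
```

>>> {"op": "drive_tool", "data": {
  "plan": [
    [0, 0, 0, 0, 0, 0, 1],
    [0, 0, 0, 0, 0, 0, 1],
    [0, 0, 0, 0, 0, 0, 1],
    [0, 0, 0, 0, 0, 0, 1]
  ]
}}

```text
t: 4.3
eef_pos: [0.588, -0.084, 0.0305]
ee_rot: [0.5, -0.5, -0.5, -0.5]
ft_force: [0.9, -0.7, -0.0]
gripper_width: 0.0294
```

>>> {"op": "drive_tool", "data": {
  "plan": [
    [-0.02, 0, 0, 0, 0, 0, 1],
    [-0.03, 0, 0, 0, 0, 0, 1],
    [-0.04, 0, 0, 0, 0, 0, 1],
    [-0.03, 0, 0, 0, 0, 0, 1],
    [0, 0, 0, 0, 0, 0, 1]
  ]
}}

```text
t: 4.92
eef_pos: [0.5896, -0.0844, 0.153]
ee_rot: [0.502, -0.499, -0.498, -0.501]
ft_force: [-0.2, -0.3, -0.3]
gripper_width: 0.0293
```

```bash
python3 go.py .468 .2085 .150;python3 - <<'E'
from plant import cams
import cv2
b=cams.get_image('scene')['image'][60:260,200:420]
cv2.imwrite('pics/lift1.png',cv2.convertScaleAbs(cv2.resize(b,None,fx=2,fy=2,interpolation=2),alpha=1.5))
E
```

```text
t 4.925 p [ 0.5896 -0.0844  0.153 ] w 0.029287940045305848 f [-0.1825 -0.339  -0.2808] j [-0.3297  0.5722  1.5787  0.0001  0.985  -1.9013]
rot to nom [90.0407  0.1653  0.3224] alt [-89.9588  -0.3224   0.1652] axes [[0.005, -1.0, -0.001], [-0.002, -0.001, 1.0], [-1.0, -0.005, -0.002]]
dw [-0.1216  0.2929 -0.003 ] dtool [0.0018 0.1214 0.293 ]
```

View pics/lift1.png

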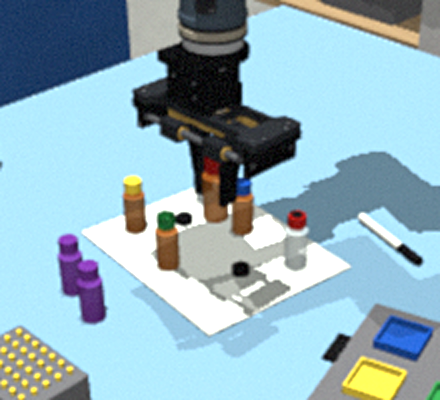

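The red vial is lifted: amber glass is visible in the jaws at (212,190). The other five still stand. I'll carry it to the red pocket.

>>> {"op": "drive_tool", "data": {
  "plan": [
    [0, 0.01, 0.024, 0, 0, 0, 1],
    [0, 0.018, 0.044, 0, 0, 0, 1],
    [0, 0.018, 0.044, 0, 0, 0, 1],
    [0, 0.018, 0.044, 0, 0, 0, 1],
    [0, 0.018, 0.044, 0, 0, 0, 1]
  ]
}}

```text
t: 5.6
eef_pos: [0.5026, 0.1183, 0.1489]
ee_rot: [-0.499, 0.501, 0.501, 0.499]
ft_force: [0.9, 0.3, -1.1]
gripper_width: 0.0294
```

>>> {"op": "drive_tool", "data": {
  "plan": [
    [0, 0.018, 0.044, 0, 0, 0, 1],
    [0, 0.012, 0.029, 0, 0, 0, 1],
    [0, 0.008, 0.02, 0, 0, 0, 1],
    [0, 0, 0, 0, 0, 0, 1],
    [0.04, 0, 0, 0, 0, 0, 1]
  ]
}}

```text
t: 6.22
eef_pos: [0.4695, 0.2096, 0.1116]
ee_rot: [0.502, -0.498, -0.499, -0.501]
ft_force: [0.8, -0.1, -0.5]
gripper_width: 0.0293
```

```bash
python3 go.py .468 .2085 .0345;python3 - <<'E'
from plant import cams
import cv2
b=cams.get_image('scene')['image'][120:310,330:520]
cv2.imwrite('pics/place1.png',cv2.convertScaleAbs(cv2.resize(b,None,fx=3,fy=3,interpolation=2),alpha=1.5))
E
```

```text
t 6.225 p [0.4695 0.2096 0.1116] w 0.0292774614030694 f [ 0.7737 -0.1175 -0.5454] j [ 0.2025  0.5482  1.815  -0.0003  0.7724 -1.3699]
rot to nom [90.1007  0.3134  0.2233] alt [-89.8987  -0.2232   0.3133] axes [[0.006, -1.0, -0.002], [0.001, -0.002, 1.0], [-1.0, -0.006, 0.001]]
dw [-0.0015 -0.0011 -0.0771] dtool [ 0.0771  0.002  -0.0012]
```

View pics/place1.png

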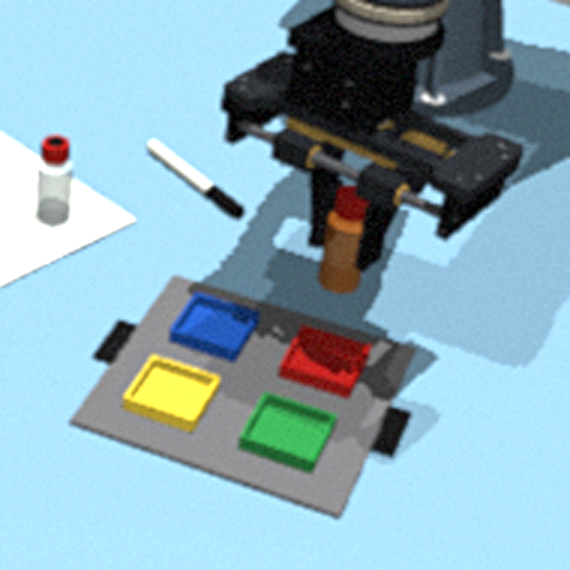

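The vial hangs upright over the red pocket (325,360). I'll lower it, feeling for the floor.

>>> {"op": "drive_tool", "data": {
  "plan": [
    [0.03, 0, 0, 0, 0, 0, 1],
    [0.025, 0, 0, 0, 0, 0, 1],
    [0.015, 0, 0, 0, 0, 0, 1],
    [0.005, 0, 0, 0, 0, 0, 1],
    [0, 0, 0, 0, 0, 0, 1]
  ]
}}

```text
t: 6.9
eef_pos: [0.4679, 0.2088, 0.0357]
ee_rot: [0.5, -0.5, -0.5, -0.5]
ft_force: [-0.2, -0.2, -1.0]
gripper_width: 0.0295
```

>>> {"op": "drive_tool", "data": {
  "plan": [
    [0.001, 0, 0, 0, 0, 0, 1],
    [0, 0, 0, 0, 0, 0, 1]
  ]
}}

```text
t: 7.15
eef_pos: [0.4682, 0.209, 0.0352]
ee_rot: [0.5, -0.499, -0.5, -0.5]
ft_force: [0.8, 0.4, 0.9]
gripper_width: 0.0293
```

```bash
python3 go.py .468 .2085 .0345;python3 - <<'E'
from plant import cams
import cv2
b=cams.get_image('scene')['image'][170:310,330:500]
cv2.imwrite('pics/place1b.png',cv2.convertScaleAbs(cv2.resize(b,None,fx=4,fy=4,interpolation=2),alpha=1.5))
E
```

```text
t 7.15 p [0.4682 0.209  0.0352] w 0.02931154015647714 f [0.7719 0.4051 0.8811] j [ 0.2017  0.6881  1.854  -0.      0.5982 -1.3697]
rot to nom [90.0372  0.0678  0.0455] alt [-89.9627  -0.0455   0.0677] axes [[0.001, -1.0, -0.001], [0.0, -0.001, 1.0], [-1.0, -0.001, 0.0]]
dw [-0.0002 -0.0005 -0.0007] dtool [ 0.0007  0.0002 -0.0005]
```

View pics/place1b.png

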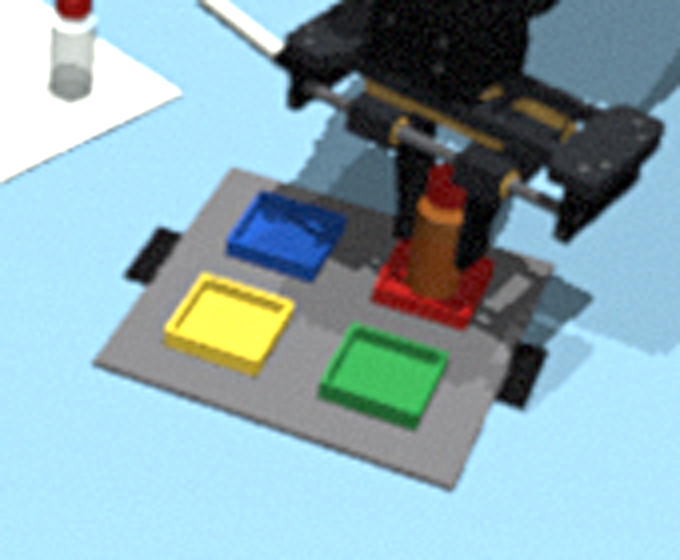

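The foot is inside the red pocket. I'll creep down in 1 mm steps, watching the force.

>>> {"op": "drive_tool", "data": {
  "plan": [
    [0.001, 0, 0, 0, 0, 0, 1],
    [0, 0, 0, 0, 0, 0, 1]
  ]
}}

```text
t: 7.45
eef_pos: [0.4678, 0.209, 0.0336]
ee_rot: [0.5, -0.5, -0.5, -0.5]
ft_force: [-0.2, -0.7, -0.5]
gripper_width: 0.029
```

>>> {"op": "drive_tool", "data": {
  "plan": [
    [0.0007, 0, 0, 0, 0, 0, 1],
    [0, 0, 0, 0, 0, 0, 1]
  ]
}}

```text
t: 7.7
eef_pos: [0.4679, 0.2089, 0.0335]
ee_rot: [0.5, -0.5, -0.5, -0.5]
ft_force: [-0.5, -0.5, 5.2]
gripper_width: 0.0293
```

>>> {"op": "drive_tool", "data": {
  "plan": [
    [0, 0, 0, 0, 0, 0, 0.1],
    [0, 0, 0, 0, 0, 0, 0.1],
    [0, 0, 0, 0, 0, 0, 0.1],
    [0, 0, 0, 0, 0, 0, -0.4],
    [0, 0, 0, 0, 0, 0, -0.4]
  ]
}}

```text
t: 8.32
eef_pos: [0.4678, 0.2089, 0.0328]
ee_rot: [-0.5, 0.5, 0.5, 0.5]
ft_force: [-0.8, 0.3, 0.2]
gripper_width: 0.0519
```

>>> {"op": "drive_tool", "data": {
  "plan": [
    [-0.02, 0, 0, 0, 0, 0, -0.6],
    [-0.03, 0, 0, 0, 0, 0, -0.7],
    [-0.04, 0, 0, 0, 0, 0, -1],
    [-0.03, 0, 0, 0, 0, 0, -1],
    [0, 0, 0, 0, 0, 0, -1]
  ]
}}

```text
t: 8.95
eef_pos: [0.4694, 0.2093, 0.155]
ee_rot: [-0.501, 0.498, 0.499, 0.501]
ft_force: [-0.2, -0.3, -0.5]
gripper_width: 0.0857
```

```bash
python3 go.py .579 -.1845 .15
```

```text
t 8.95 p [0.4694 0.2093 0.155 ] w 0.08574830682954573 f [-0.1675 -0.2915 -0.5416] j [ 0.2018  0.4758  1.7811  0.      0.8791 -1.3697]
rot to nom [90.0407  0.2996  0.1967] alt [-89.9588  -0.1967   0.2995] axes [[0.006, -1.0, -0.001], [0.001, -0.001, 1.0], [-1.0, -0.006, 0.001]]
dw [ 0.1096 -0.3938 -0.005 ] dtool [ 0.0052 -0.1093 -0.3939]
```

Contact was felt at z = 0.0335 with 5 N, and the vial is released. Next is green.

>>> {"op": "drive_tool", "data": {
  "plan": [
    [0, -0.007, -0.025, 0, 0, 0, -1],
    [0, -0.0155, -0.055, 0, 0, 0, -1],
    [0, -0.0155, -0.055, 0, 0, 0, -1],
    [0, -0.0155, -0.055, 0, 0, 0, -1],
    [0, -0.0155, -0.055, 0, 0, 0, -1]
  ]
}}

```text
t: 9.57
eef_pos: [0.5364, -0.0376, 0.1514]
ee_rot: [-0.499, 0.5, 0.501, 0.5]
ft_force: [0.8, -0.0, -0.0]
gripper_width: 0.0873
```

>>> {"op": "drive_tool", "data": {
  "plan": [
    [0, -0.0155, -0.055, 0, 0, 0, -1],
    [0, -0.0155, -0.055, 0, 0, 0, -1],
    [0, -0.007, -0.0235, 0, 0, 0, -1],
    [0, -0.004, -0.015, 0, 0, 0, -1],
    [0, 0, 0, 0, 0, 0, -1]
  ]
}}

```text
t: 10.2
eef_pos: [0.5786, -0.184, 0.1521]
ee_rot: [-0.499, 0.5, 0.501, 0.5]
ft_force: [-0.2, 0.2, -0.2]
gripper_width: 0.0872
```

```bash
python3 go.py .579 -.1845 .0305;python3 - <<'E'
from plant import cams
import cv2,numpy as np
b=cams.get_image('scene')['image'][100:300,210:500]
cv2.imwrite('pics/pre2.png',cv2.convertScaleAbs(cv2.resize(b,None,fx=2.7,fy=2.7,interpolation=2),alpha=1.5))
E
```

```text
t 10.2 p [ 0.5786 -0.184   0.1521] w 0.08724105741687949 f [-0.1764  0.171  -0.1821] j [-0.492   0.5895  1.5437  0.0004  1.0101 -2.0632]
rot to nom [90.0117 -0.0099 -0.1115] alt [-89.9882   0.1115  -0.0099] axes [[-0.001, -1.0, -0.0], [0.001, -0.0, 1.0], [-1.0, 0.001, 0.001]]
dw [ 0.0004 -0.0005 -0.1216] dtool [ 0.1216 -0.0006 -0.0006]
```

View pics/pre2.png

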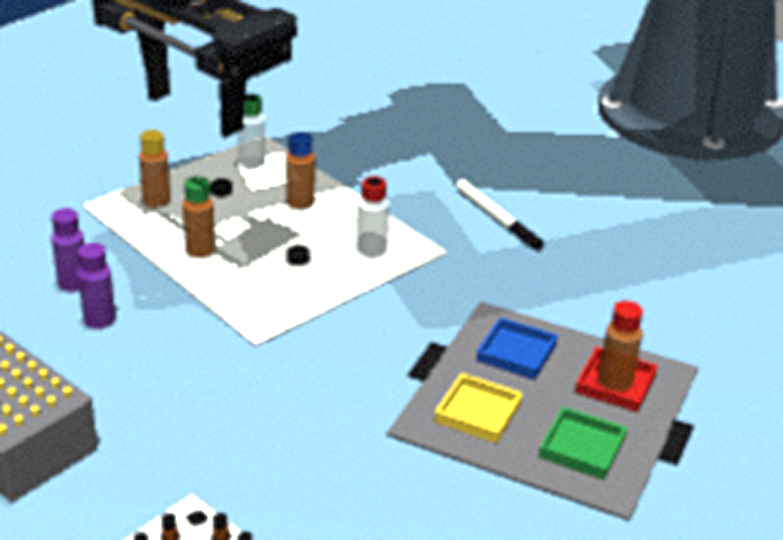

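The red vial stands in the red pocket and the gripper is over green (198,190). I'll grasp green.

>>> {"op": "drive_tool", "data": {
  "plan": [
    [0.035, 0, 0, 0, 0, 0, -1],
    [0.035, 0, 0, 0, 0, 0, -1],
    [0.03, 0, 0, 0, 0, 0, -1],
    [0.022, 0, 0, 0, 0, 0, -1],
    [0, 0, 0, 0, 0, 0, 1]
  ]
}}

```text
t: 10.88
eef_pos: [0.5772, -0.1817, 0.0293]
ee_rot: [-0.499, 0.5, 0.503, 0.499]
ft_force: [0.1, -0.3, -0.1]
gripper_width: 0.0827
```

>>> {"op": "drive_tool", "data": {
  "plan": [
    [0, 0, 0, 0, 0, 0, 1],
    [0, 0, 0, 0, 0, 0, 1],
    [0, 0, 0, 0, 0, 0, 1],
    [0, 0, 0, 0, 0, 0, 1],
    [0, 0, 0, 0, 0, 0, 1]
  ]
}}

```text
t: 11.5
eef_pos: [0.5791, -0.1846, 0.031]
ee_rot: [0.5, -0.5, -0.5, -0.5]
ft_force: [0.8, 0.3, -0.4]
gripper_width: 0.0346
```

>>> {"op": "drive_tool", "data": {
  "plan": [
    [0, 0, 0, 0, 0, 0, 1],
    [0, 0, 0, 0, 0, 0, 1],
    [0, 0, 0, 0, 0, 0, 1]
  ]
}}

```text
t: 11.88
eef_pos: [0.5791, -0.1847, 0.031]
ee_rot: [0.5, -0.5, -0.5, -0.5]
ft_force: [0.3, -0.8, 1.8]
gripper_width: 0.0293
```

>>> {"op": "drive_tool", "data": {
  "plan": [
    [-0.02, 0, 0, 0, 0, 0, 1],
    [-0.03, 0, 0, 0, 0, 0, 1],
    [-0.04, 0, 0, 0, 0, 0, 1],
    [-0.03, 0, 0, 0, 0, 0, 1],
    [0, 0, 0, 0, 0, 0, 1]
  ]
}}

```text
t: 12.5
eef_pos: [0.5806, -0.1852, 0.1532]
ee_rot: [0.502, -0.499, -0.498, -0.5]
ft_force: [0.3, 0.2, -0.8]
gripper_width: 0.0293
```

```bash
python3 go.py .5525 .2335 .15
```

```text
t 12.5 p [ 0.5806 -0.1852  0.1532] w 0.02932136312992336 f [ 0.3122  0.2282 -0.7802] j [-0.492   0.5881  1.5426  0.0001  1.0053 -2.0635]
rot to nom [90.0387  0.1084  0.3363] alt [-89.9608  -0.3362   0.1084] axes [[0.005, -1.0, -0.001], [-0.003, -0.001, 1.0], [-1.0, -0.005, -0.003]]
dw [-0.0281  0.4187 -0.0032] dtool [0.002  0.0278 0.4187]
```

>>> {"op": "drive_tool", "data": {
  "plan": [
    [0, 0.002, 0.028, 0, 0, 0, 1],
    [0, 0.0035, 0.055, 0, 0, 0, 1],
    [0, 0.0035, 0.055, 0, 0, 0, 1],
    [0, 0.0035, 0.055, 0, 0, 0, 1],
    [0, 0.0035, 0.055, 0, 0, 0, 1]
  ]
}}

```text
t: 13.12
eef_pos: [0.5615, 0.0652, 0.1491]
ee_rot: [-0.499, 0.501, 0.501, 0.499]
ft_force: [-0.0, -0.5, 0.2]
gripper_width: 0.0292
```

>>> {"op": "drive_tool", "data": {
  "plan": [
    [0, 0.0035, 0.055, 0, 0, 0, 1],
    [0, 0.0035, 0.055, 0, 0, 0, 1],
    [0, 0.0025, 0.038, 0, 0, 0, 1],
    [0, 0.001, 0.022, 0, 0, 0, 1],
    [0, 0, 0, 0, 0, 0, 1]
  ]
}}

```text
t: 13.75
eef_pos: [0.5516, 0.2342, 0.1497]
ee_rot: [-0.5, 0.5, 0.501, 0.499]
ft_force: [0.8, -0.4, -0.2]
gripper_width: 0.0294
```

>>> {"op": "drive_tool", "data": {
  "plan": [
    [0.03, 0, 0, 0, 0, 0, 1],
    [0.035, 0, 0, 0, 0, 0, 1],
    [0.03, 0, 0, 0, 0, 0, 1],
    [0.0, 0, 0, 0, 0, 0, 1],
    [0, 0, 0, 0, 0, 0, 1]
  ]
}}

```text
t: 14.38
eef_pos: [0.5532, 0.2325, 0.0565]
ee_rot: [-0.5, 0.5, 0.5, 0.5]
ft_force: [1.1, 1.0, 0.5]
gripper_width: 0.0293
```

```bash
python3 go.py .5525 .2335 .0345;python3 - <<'E'
from plant import cams
import cv2
b=cams.get_image('scene')['image'][170:310,330:500]
cv2.imwrite('pics/place2.png',cv2.convertScaleAbs(cv2.resize(b,None,fx=3,fy=3,interpolation=2),alpha=1.5))
E
```

```text
t 14.375 p [0.5532 0.2325 0.0565] w 0.0293404450086623 f [1.0695 0.995  0.4601] j [ 0.212   0.7195  1.6208 -0.0003  0.8003 -1.3578]
rot to nom [89.9567  0.045   0.0478] alt [-90.0433  -0.0478   0.045 ] axes [[0.001, -1.0, 0.001], [-0.0, 0.001, 1.0], [-1.0, -0.001, -0.0]]
dw [-0.0007  0.001  -0.022 ] dtool [0.022  0.0007 0.001 ]
```

View pics/place2.png

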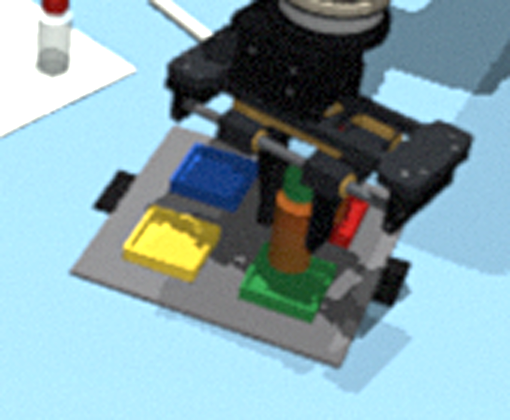

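The green vial is centred over the green pocket (290,275), so I'll lower it.

>>> {"op": "drive_tool", "data": {
  "plan": [
    [0.012, 0, 0, 0, 0, 0, 1],
    [0.007, 0, 0, 0, 0, 0, 1],
    [0.001, 0, 0, 0, 0, 0, 1],
    [0, 0, 0, 0, 0, 0, 1]
  ]
}}

```text
t: 14.92
eef_pos: [0.5522, 0.2336, 0.0357]
ee_rot: [-0.5, 0.5, 0.5, 0.5]
ft_force: [0.1, 0.2, -0.8]
gripper_width: 0.0296
```

>>> {"op": "drive_tool", "data": {
  "plan": [
    [0.0015, 0, 0, 0, 0, 0, 1],
    [0, 0, 0, 0, 0, 0, 1]
  ]
}}

```text
t: 15.18
eef_pos: [0.5523, 0.2335, 0.0344]
ee_rot: [0.5, -0.5, -0.5, -0.5]
ft_force: [0.6, -0.4, -0.1]
gripper_width: 0.0293
```

>>> {"op": "drive_tool", "data": {
  "plan": [
    [0.0007, 0, 0, 0, 0, 0, 1],
    [0, 0, 0, 0, 0, 0, 1]
  ]
}}

```text
t: 15.42
eef_pos: [0.5524, 0.2335, 0.034]
ee_rot: [0.5, -0.5, -0.5, -0.5]
ft_force: [-0.8, 0.0, 1.9]
gripper_width: 0.0293
```

>>> {"op": "drive_tool", "data": {
  "plan": [
    [0, 0, 0, 0, 0, 0, 0.1],
    [0, 0, 0, 0, 0, 0, 0.1],
    [0, 0, 0, 0, 0, 0, 0.1],
    [0, 0, 0, 0, 0, 0, -0.4],
    [0, 0, 0, 0, 0, 0, -0.4]
  ]
}}

```text
t: 16.05
eef_pos: [0.5523, 0.2335, 0.0336]
ee_rot: [-0.5, 0.5, 0.5, 0.5]
ft_force: [-0.0, 0.1, 0.3]
gripper_width: 0.0519
```

>>> {"op": "drive_tool", "data": {
  "plan": [
    [-0.02, 0, 0, 0, 0, 0, -0.6],
    [-0.03, 0, 0, 0, 0, 0, -0.7],
    [-0.04, 0, 0, 0, 0, 0, -1],
    [-0.03, 0, 0, 0, 0, 0, -1],
    [0, 0, -0.03, 0, 0, 0, -1]
  ]
}}

```text
t: 16.68
eef_pos: [0.5544, 0.205, 0.1568]
ee_rot: [0.502, -0.497, -0.499, -0.501]
ft_force: [0.4, -0.7, -0.6]
gripper_width: 0.0859
```

>>> {"op": "drive_tool", "data": {
  "plan": [
    [0, 0, -0.056, 0, 0, 0, -1],
    [0, 0, -0.056, 0, 0, 0, -1],
    [0, 0, -0.056, 0, 0, 0, -1],
    [0, 0, -0.056, 0, 0, 0, -1],
    [0, 0, -0.056, 0, 0, 0, -1]
  ]
}}

```text
t: 17.3
eef_pos: [0.5523, -0.0783, 0.1538]
ee_rot: [0.5, -0.5, -0.5, -0.5]
ft_force: [0.3, 0.8, 0.7]
gripper_width: 0.0868
```

>>> {"op": "drive_tool", "data": {
  "plan": [
    [0, 0, -0.056, 0, 0, 0, -1],
    [0, 0, -0.056, 0, 0, 0, -1],
    [0, 0.001, -0.056, 0, 0, 0, -1],
    [0, 0.001, -0.038, 0, 0, 0, -1],
    [0, 0, 0, 0, 0, 0, -1]
  ]
}}

```text
t: 17.92
eef_pos: [0.5505, -0.286, 0.1536]
ee_rot: [-0.5, 0.501, 0.498, 0.501]
ft_force: [-0.7, 1.2, -0.1]
gripper_width: 0.0873
```

```bash
python3 go.py .5505 -.2825 .0305;python3 - <<'E'
from plant import cams
import cv2,numpy as np
b=cams.get_image('scene')['image'][90:300,210:500]
cv2.imwrite('pics/pre3.png',cv2.convertScaleAbs(cv2.resize(b,None,fx=2.6,fy=2.6,interpolation=2),alpha=1.5))
E
```

```text
t 17.925 p [ 0.5505 -0.286   0.1536] w 0.08733198802542491 f [-0.6995  1.2296 -0.1065] j [-0.6588  0.6021  1.5104 -0.0004  1.0273 -2.2257]
rot to nom [89.7894 -0.0081  0.1136] alt [-90.2106  -0.1137  -0.0081] axes [[0.001, -1.0, 0.004], [-0.001, 0.004, 1.0], [-1.0, -0.001, -0.001]]
dw [-0.      0.0035 -0.1231] dtool [0.1231 0.0002 0.0036]
```

View pics/pre3.png

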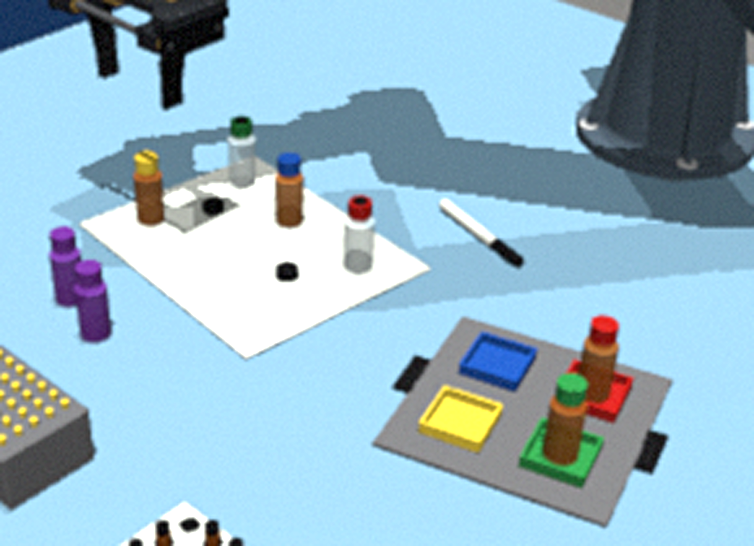

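Red and green stand in their pockets. I'll grasp yellow.

>>> {"op": "drive_tool", "data": {
  "plan": [
    [0.036, 0, 0, 0, 0, 0, -1],
    [0.036, 0, 0, 0, 0, 0, -1],
    [0.03, 0, 0, 0, 0, 0, -1],
    [0.021, 0, 0, 0, 0, 0, -1],
    [0, 0, 0, 0, 0, 0, 1]
  ]
}}

```text
t: 18.6
eef_pos: [0.5493, -0.2797, 0.029]
ee_rot: [-0.499, 0.5, 0.502, 0.499]
ft_force: [-0.4, -1.5, -0.1]
gripper_width: 0.0829
```

>>> {"op": "drive_tool", "data": {
  "plan": [
    [0, 0, 0, 0, 0, 0, 1],
    [0, 0, 0, 0, 0, 0, 1],
    [0, 0, 0, 0, 0, 0, 1],
    [0, 0, 0, 0, 0, 0, 1],
    [0, 0, 0, 0, 0, 0, 1]
  ]
}}

```text
t: 19.23
eef_pos: [0.5506, -0.2826, 0.0309]
ee_rot: [0.5, -0.5, -0.5, -0.5]
ft_force: [0.1, -0.1, 1.2]
gripper_width: 0.0352
```

>>> {"op": "drive_tool", "data": {
  "plan": [
    [0, 0, 0, 0, 0, 0, 1],
    [0, 0, 0, 0, 0, 0, 1],
    [0, 0, 0, 0, 0, 0, 1]
  ]
}}

```text
t: 19.6
eef_pos: [0.5506, -0.2827, 0.0307]
ee_rot: [0.5, -0.5, -0.5, -0.5]
ft_force: [-0.9, -0.1, 0.9]
gripper_width: 0.0296
```

>>> {"op": "drive_tool", "data": {
  "plan": [
    [-0.02, 0, 0, 0, 0, 0, 1],
    [-0.03, 0, 0, 0, 0, 0, 1],
    [-0.04, 0, 0, 0, 0, 0, 1],
    [-0.03, 0, 0, 0, 0, 0, 1],
    [0, 0, 0, 0, 0, 0, 1]
  ]
}}

```text
t: 20.23
eef_pos: [0.5524, -0.2837, 0.1545]
ee_rot: [0.503, -0.499, -0.498, -0.5]
ft_force: [0.8, 0.3, -1.0]
gripper_width: 0.029
```

```bash
python3 go.py .5775 .1495 .15
```

```text
t 20.225 p [ 0.5524 -0.2837  0.1545] w 0.02901385698135389 f [ 0.8294  0.2934 -0.9662] j [-0.6542  0.5996  1.5126  0.0001  1.0219 -2.2258]
rot to nom [90.0444  0.066   0.4688] alt [-89.9547  -0.4687   0.066 ] axes [[0.006, -1.0, -0.001], [-0.004, -0.001, 1.0], [-1.0, -0.006, -0.004]]
dw [ 0.0251  0.4332 -0.0045] dtool [ 0.0027 -0.0254  0.4332]
```

>>> {"op": "drive_tool", "data": {
  "plan": [
    [0, -0.002, 0.03, 0, 0, 0, 1],
    [0, -0.0035, 0.056, 0, 0, 0, 1],
    [0, -0.0035, 0.056, 0, 0, 0, 1],
    [0, -0.0035, 0.056, 0, 0, 0, 1],
    [0, -0.0035, 0.056, 0, 0, 0, 1]
  ]
}}

```text
t: 20.85
eef_pos: [0.5655, -0.0266, 0.1498]
ee_rot: [-0.499, 0.5, 0.501, 0.5]
ft_force: [1.1, 0.6, -0.4]
gripper_width: 0.0296
```

>>> {"op": "drive_tool", "data": {
  "plan": [
    [0, -0.0035, 0.056, 0, 0, 0, 1],
    [0, -0.0035, 0.056, 0, 0, 0, 1],
    [0, -0.003, 0.043, 0, 0, 0, 1],
    [0, -0.001, 0.023, 0, 0, 0, 1],
    [0, 0, 0, 0, 0, 0, 1]
  ]
}}

```text
t: 21.48
eef_pos: [0.5762, 0.1512, 0.1497]
ee_rot: [-0.5, 0.5, 0.501, 0.498]
ft_force: [-0.9, 0.1, -0.0]
gripper_width: 0.0296
```

>>> {"op": "drive_tool", "data": {
  "plan": [
    [0.03, 0, 0, 0, 0, 0, 1],
    [0.035, 0, 0, 0, 0, 0, 1],
    [0.03, 0, 0, 0, 0, 0, 1],
    [0.0, 0, 0, 0, 0, 0, 1],
    [0, 0, 0, 0, 0, 0, 1]
  ]
}}

```text
t: 22.1
eef_pos: [0.5779, 0.1487, 0.0562]
ee_rot: [-0.5, 0.5, 0.5, 0.5]
ft_force: [-0.1, 0.7, -1.0]
gripper_width: 0.0291
```

```bash
python3 go.py .5775 .1495 .0345;python3 - <<'E'
from plant import cams
import cv2
b=cams.get_image('scene')['image'][170:310,330:500]
cv2.imwrite('pics/place3.png',cv2.convertScaleAbs(cv2.resize(b,None,fx=3,fy=3,interpolation=2),alpha=1.5))
E
```

```text
t 22.1 p [0.5779 0.1487 0.0562] w 0.029120617410716792 f [-0.1331  0.6589 -1.0256] j [ 0.0648  0.7169  1.6296 -0.0002  0.7943 -1.5055]
rot to nom [89.9798  0.0295  0.0392] alt [-90.0202  -0.0392   0.0295] axes [[0.001, -1.0, 0.0], [-0.0, 0.0, 1.0], [-1.0, -0.001, -0.0]]
dw [-0.0004  0.0008 -0.0217] dtool [0.0217 0.0004 0.0008]
```

View pics/place3.png

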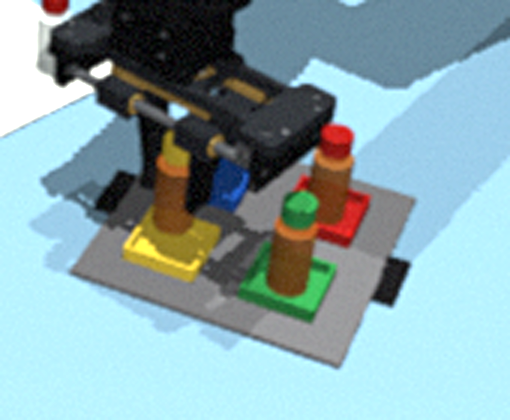

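The yellow vial is over the yellow pocket (172,235), and the gripper body clears the neighbours by about 20 mm at the final height. I'll lower it.

>>> {"op": "drive_tool", "data": {
  "plan": [
    [0.012, 0, 0, 0, 0, 0, 1],
    [0.007, 0, 0, 0, 0, 0, 1],
    [0.001, 0, 0, 0, 0, 0, 1],
    [0, 0, 0, 0, 0, 0, 1]
  ]
}}

```text
t: 22.65
eef_pos: [0.5773, 0.1496, 0.0355]
ee_rot: [-0.5, 0.5, 0.5, 0.5]
ft_force: [0.3, 1.0, -0.3]
gripper_width: 0.0292
```

>>> {"op": "drive_tool", "data": {
  "plan": [
    [0.0015, 0, 0, 0, 0, 0, 1],
    [0, 0, 0, 0, 0, 0, 1]
  ]
}}

```text
t: 22.9
eef_pos: [0.5774, 0.1495, 0.0342]
ee_rot: [0.5, -0.5, -0.5, -0.5]
ft_force: [1.0, -0.0, -0.3]
gripper_width: 0.0296
```

>>> {"op": "drive_tool", "data": {
  "plan": [
    [0.0005, 0, 0, 0, 0, 0, 1],
    [0, 0, 0, 0, 0, 0, 1]
  ]
}}

```text
t: 23.15
eef_pos: [0.5774, 0.1495, 0.0338]
ee_rot: [0.5, -0.5, -0.5, -0.5]
ft_force: [0.1, -0.1, -1.2]
gripper_width: 0.0291
```

>>> {"op": "drive_tool", "data": {
  "plan": [
    [0.0006, 0, 0, 0, 0, 0, 1],
    [0, 0, 0, 0, 0, 0, 1]
  ]
}}

```text
t: 23.4
eef_pos: [0.5775, 0.1495, 0.0337]
ee_rot: [0.5, -0.5, -0.5, -0.5]
ft_force: [-0.3, -0.2, 4.3]
gripper_width: 0.0292
```

>>> {"op": "drive_tool", "data": {
  "plan": [
    [0, 0, 0, 0, 0, 0, 0.1],
    [0, 0, 0, 0, 0, 0, 0.1],
    [0, 0, 0, 0, 0, 0, 0.1],
    [0, 0, 0, 0, 0, 0, -0.4],
    [0, 0, 0, 0, 0, 0, -0.4]
  ]
}}

```text
t: 24.02
eef_pos: [0.5773, 0.1495, 0.0329]
ee_rot: [-0.5, 0.5, 0.5, 0.5]
ft_force: [-0.0, -0.4, -0.5]
gripper_width: 0.0517
```

>>> {"op": "drive_tool", "data": {
  "plan": [
    [-0.02, 0, 0, 0, 0, 0, -0.6],
    [-0.03, 0, 0, 0, 0, 0, -0.7],
    [-0.04, 0, 0, 0, 0, 0, -1],
    [-0.03, 0, 0, 0, 0, 0, -1],
    [0, 0.0105, -0.027, 0, 0, 0, -1]
  ]
}}

```text
t: 24.65
eef_pos: [0.5696, 0.1235, 0.1562]
ee_rot: [0.503, -0.497, -0.499, -0.501]
ft_force: [-0.2, 0.4, 0.2]
gripper_width: 0.0858
```

>>> {"op": "drive_tool", "data": {
  "plan": [
    [0, 0.02, -0.052, 0, 0, 0, -1],
    [0, 0.02, -0.052, 0, 0, 0, -1],
    [0, 0.02, -0.052, 0, 0, 0, -1],
    [0, 0.02, -0.052, 0, 0, 0, -1],
    [0, 0.02, -0.052, 0, 0, 0, -1]
  ]
}}

```text
t: 25.28
eef_pos: [0.4664, -0.1392, 0.1533]
ee_rot: [0.5, -0.5, -0.5, -0.5]
ft_force: [1.2, -0.5, 1.4]
gripper_width: 0.0874
```

>>> {"op": "drive_tool", "data": {
  "plan": [
    [0, 0.015, -0.038, 0, 0, 0, -1],
    [0, 0, 0, 0, 0, 0, -1],
    [0, 0, 0, 0, 0, 0, -1]
  ]
}}

```text
t: 25.65
eef_pos: [0.4519, -0.1751, 0.153]
ee_rot: [-0.5, 0.5, 0.5, 0.5]
ft_force: [0.1, -0.4, 0.1]
gripper_width: 0.0868
```

```bash
python3 go.py .452 -.1755 .0305;python3 - <<'E'
from plant import cams
import cv2,numpy as np
b=cams.get_image('scene')['image'][90:300,210:500]
cv2.imwrite('pics/pre4.png',cv2.convertScaleAbs(cv2.resize(b,None,fx=2.6,fy=2.6,interpolation=2),alpha=1.5))
E
```

```text
t 25.65 p [ 0.4519 -0.1751  0.153 ] w 0.08678690448562527 f [ 0.0771 -0.3878  0.1406] j [-0.6011  0.4485  1.849   0.0005  0.8446 -2.1722]
rot to nom [90.0007  0.0196 -0.0375] alt [-89.9993   0.0375   0.0196] axes [[-0.0, -1.0, -0.0], [0.001, -0.0, 1.0], [-1.0, 0.0, 0.001]]
dw [ 0.0001 -0.0004 -0.1225] dtool [ 0.1225 -0.0001 -0.0004]
```

View pics/pre4.png

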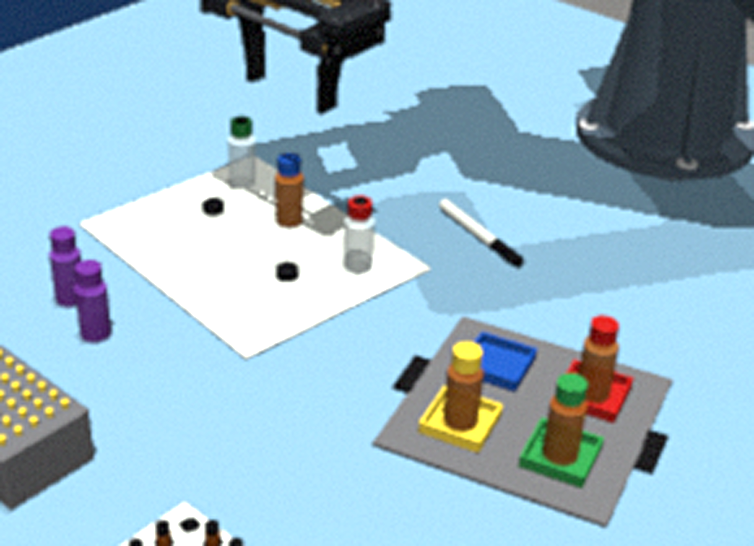

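Three vials stand in their pockets and the gripper is over blue (289,165). I'll grasp it; the fingers clear the used vials by about 20 mm.

>>> {"op": "drive_tool", "data": {
  "plan": [
    [0.036, 0, 0, 0, 0, 0, -1],
    [0.036, 0, 0, 0, 0, 0, -1],
    [0.03, 0, 0, 0, 0, 0, -1],
    [0.0205, 0, 0, 0, 0, 0, -1],
    [0, 0, 0, 0, 0, 0, 1]
  ]
}}

```text
t: 26.32
eef_pos: [0.4515, -0.1736, 0.0293]
ee_rot: [-0.499, 0.499, 0.502, 0.499]
ft_force: [0.3, 0.0, -0.5]
gripper_width: 0.0828
```

>>> {"op": "drive_tool", "data": {
  "plan": [
    [0, 0, 0, 0, 0, 0, 1],
    [0, 0, 0, 0, 0, 0, 1],
    [0, 0, 0, 0, 0, 0, 1],
    [0, 0, 0, 0, 0, 0, 1],
    [0, 0, 0, 0, 0, 0, 1]
  ]
}}

```text
t: 26.95
eef_pos: [0.4521, -0.1757, 0.0308]
ee_rot: [0.5, -0.5, -0.5, -0.5]
ft_force: [0.2, -0.9, 1.5]
gripper_width: 0.0348
```

>>> {"op": "drive_tool", "data": {
  "plan": [
    [0, 0, 0, 0, 0, 0, 1],
    [0, 0, 0, 0, 0, 0, 1],
    [0, 0, 0, 0, 0, 0, 1]
  ]
}}

```text
t: 27.32
eef_pos: [0.4521, -0.1758, 0.0307]
ee_rot: [0.5, -0.5, -0.5, -0.5]
ft_force: [0.4, -1.1, 3.0]
gripper_width: 0.0296
```

>>> {"op": "drive_tool", "data": {
  "plan": [
    [-0.02, 0, 0, 0, 0, 0, 1],
    [-0.03, 0, 0, 0, 0, 0, 1],
    [-0.04, 0, 0, 0, 0, 0, 1],
    [-0.03, 0, 0, 0, 0, 0, 1],
    [0, 0, 0, 0, 0, 0, 1]
  ]
}}

```text
t: 27.95
eef_pos: [0.4532, -0.1763, 0.1524]
ee_rot: [0.502, -0.499, -0.498, -0.5]
ft_force: [-0.0, -0.1, -0.3]
gripper_width: 0.0294
```

```bash
python3 go.py .4935 .1245 .15
```

```text
t 27.95 p [ 0.4532 -0.1763  0.1524] w 0.02940880959865073 f [-0.0453 -0.1216 -0.2883] j [-0.6013  0.4497  1.8496  0.0001  0.8374 -2.1728]
rot to nom [90.0376  0.0607  0.3065] alt [-89.962   -0.3064   0.0607] axes [[0.004, -1.0, -0.001], [-0.003, -0.001, 1.0], [-1.0, -0.004, -0.003]]
dw [ 0.0403  0.3008 -0.0024] dtool [ 0.0017 -0.0405  0.3008]
```

>>> {"op": "drive_tool", "data": {
  "plan": [
    [0, -0.004, 0.028, 0, 0, 0, 1],
    [0, -0.0075, 0.054, 0, 0, 0, 1],
    [0, -0.0075, 0.054, 0, 0, 0, 1],
    [0, -0.0075, 0.054, 0, 0, 0, 1],
    [0, -0.0075, 0.054, 0, 0, 0, 1]
  ]
}}

```text
t: 28.58
eef_pos: [0.4849, 0.0702, 0.1491]
ee_rot: [-0.499, 0.501, 0.501, 0.499]
ft_force: [0.6, -0.2, -1.1]
gripper_width: 0.0293
```

>>> {"op": "drive_tool", "data": {
  "plan": [
    [0, -0.005, 0.036, 0, 0, 0, 1],
    [0, -0.0024, 0.02, 0, 0, 0, 1],
    [0, 0, 0, 0, 0, 0, 1],
    [0, 0, 0, 0, 0, 0, 1]
  ]
}}

```text
t: 29.08
eef_pos: [0.4925, 0.1238, 0.1496]
ee_rot: [-0.5, 0.501, 0.501, 0.499]
ft_force: [0.2, -0.5, -0.8]
gripper_width: 0.0293
```

>>> {"op": "drive_tool", "data": {
  "plan": [
    [0.03, 0, 0, 0, 0, 0, 1],
    [0.035, 0, 0, 0, 0, 0, 1],
    [0.03, 0, 0, 0, 0, 0, 1],
    [0.0, 0, 0, 0, 0, 0, 1],
    [0, 0, 0, 0, 0, 0, 1]
  ]
}}

```text
t: 29.7
eef_pos: [0.4938, 0.1237, 0.0561]
ee_rot: [-0.5, 0.5, 0.5, 0.5]
ft_force: [-0.4, -0.2, 0.2]
gripper_width: 0.0295
```

>>> {"op": "drive_tool", "data": {
  "plan": [
    [0.012, 0, 0, 0, 0, 0, 1],
    [0.007, 0, 0, 0, 0, 0, 1],
    [0.001, 0, 0, 0, 0, 0, 1],
    [0, 0, 0, 0, 0, 0, 1],
    [0, 0, 0, 0, 0, 0, 1]
  ]
}}

```text
t: 30.32
eef_pos: [0.4934, 0.1245, 0.0357]
ee_rot: [0.5, -0.5, -0.5, -0.5]
ft_force: [0.6, -0.1, -1.2]
gripper_width: 0.0295
```

>>> {"op": "drive_tool", "data": {
  "plan": [
    [0.001, 0, 0, 0, 0, 0, 1],
    [0, 0, 0, 0, 0, 0, 1]
  ]
}}

```text
t: 30.58
eef_pos: [0.4933, 0.1245, 0.0346]
ee_rot: [0.5, -0.5, -0.5, -0.5]
ft_force: [-0.5, 0.6, 0.2]
gripper_width: 0.0293
```

>>> {"op": "drive_tool", "data": {
  "plan": [
    [0.0006, 0, 0, 0, 0, 0, 1],
    [0, 0, 0, 0, 0, 0, 1]
  ]
}}

```text
t: 30.82
eef_pos: [0.4932, 0.1244, 0.0339]
ee_rot: [-0.5, 0.5, 0.5, 0.5]
ft_force: [0.2, -0.1, 0.1]
gripper_width: 0.0292
```

>>> {"op": "drive_tool", "data": {
  "plan": [
    [0.0005, 0, 0, 0, 0, 0, 1],
    [0, 0, 0, 0, 0, 0, 1]
  ]
}}

```text
t: 31.08
eef_pos: [0.4933, 0.1244, 0.0337]
ee_rot: [0.5, -0.5, -0.5, -0.5]
ft_force: [-0.4, -0.2, 2.1]
gripper_width: 0.0291
```

Contact at z = 0.0337. I'll release, go up, and move toward −y, off the tray.

>>> {"op": "drive_tool", "data": {
  "plan": [
    [0, 0, 0, 0, 0, 0, 0.1],
    [0, 0, 0, 0, 0, 0, 0.1],
    [0, 0, 0, 0, 0, 0, 0.1],
    [0, 0, 0, 0, 0, 0, -0.4],
    [0, 0, 0, 0, 0, 0, -0.4]
  ]
}}

```text
t: 31.7
eef_pos: [0.4932, 0.1244, 0.0334]
ee_rot: [-0.5, 0.5, 0.5, 0.5]
ft_force: [-1.1, -0.2, 0.0]
gripper_width: 0.0514
```

>>> {"op": "drive_tool", "data": {
  "plan": [
    [-0.02, 0, 0, 0, 0, 0, -0.6],
    [-0.03, 0, 0, 0, 0, 0, -0.7],
    [-0.04, 0, 0, 0, 0, 0, -1],
    [-0.05, 0, 0, 0, 0, 0, -1],
    [-0.03, 0, 0, 0, 0, 0, -1]
  ]
}}

```text
t: 32.33
eef_pos: [0.4939, 0.1245, 0.2059]
ee_rot: [0.501, -0.499, -0.499, -0.501]
ft_force: [0.5, -0.0, 0.2]
gripper_width: 0.0859
```

>>> {"op": "drive_tool", "data": {
  "plan": [
    [0, 0, -0.03, 0, 0, 0, -1],
    [0, 0, -0.05, 0, 0, 0, -1],
    [0, 0, -0.05, 0, 0, 0, -1],
    [0, 0, -0.03, 0, 0, 0, -1],
    [0, 0, 0, 0, 0, 0, -1]
  ]
}}

```text
t: 32.95
eef_pos: [0.4934, -0.0374, 0.2034]
ee_rot: [-0.499, 0.501, 0.499, 0.501]
ft_force: [0.3, 0.7, 0.3]
gripper_width: 0.0868
```

```bash
python3 go.py;python3 - <<'E'
from plant import cams
import cv2,numpy as np
b=cams.get_image('scene')['image'][100:300,220:500]; a=cams.get_image('top')['image'][170:310,150:480]
b=cv2.resize(b,None,fx=1.6,fy=1.6,interpolation=2);a=cv2.resize(a,(800,340),interpolation=2)
b=cv2.copyMakeBorder(b[:260],0,0,0,800-b.shape[1],cv2.BORDER_CONSTANT)
b2=cams.get_image('scene')['image'][190:300,340:480]; b2=cv2.resize(b2,(331,260),interpolation=2); b[:, 460:791]=b2[:b.shape[0]]
cv2.imwrite('pics/final.png',cv2.convertScaleAbs(np.vstack([b,a]),alpha=1.5))
E
```

```text
t 32.95 p [ 0.4934 -0.0374  0.2034] w 0.0867902932893543 f [0.2929 0.6825 0.3138] j [-0.3018  0.3805  1.7746 -0.0001  0.9862 -1.8694]
rot to nom [89.8192  0.0048  0.0185] alt [-90.1808  -0.0185   0.0048] axes [[0.0, -1.0, 0.003], [-0.0, 0.003, 1.0], [-1.0, -0.0, -0.0]]
```

View pics/final.png

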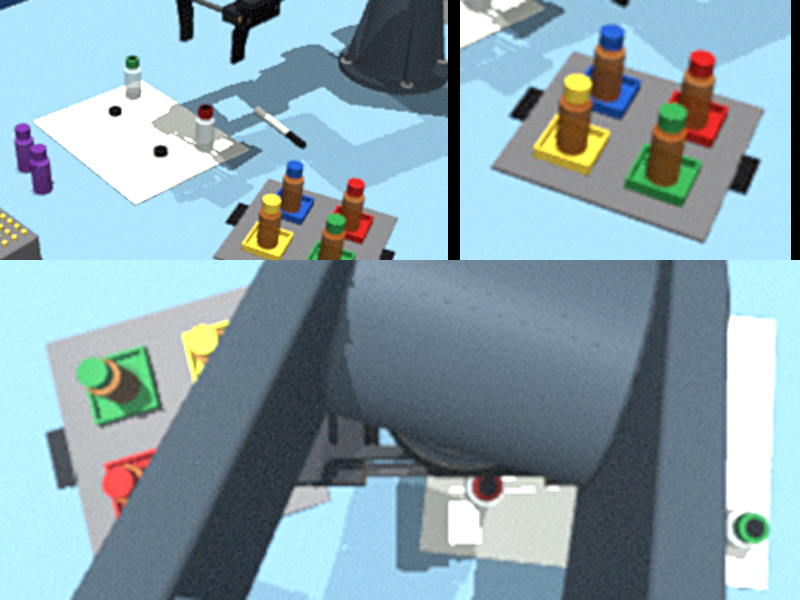

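All four amber vials stand in their matching pockets (enlarged inset: blue 610,70; red 700,90; yellow 573,115; green 668,145). Both used vials still stand on the board, and the arm is clear of everything. I'll hand in.

```bash
python3 -c "
from plant import arm
print(arm.finish_job())"
```

```text
the job is handed in; nothing more can be done
None
```

All four amber vials (red, green, yellow, blue) stand upright in the pockets of their cap colours and have been let go. I handed the job in at about 33 s of the 120 s allowed.

- **Placing:** I felt each vial touch the pocket floor, with 2–5 N at tool height 0.0335–0.034 m. That is about 3 mm above where I gripped it, which matches the floor heights in the text.
- **Final picture:** The scene camera shows all four vials upright in their pockets. The two used vials are standing where they were, the purple look-alikes are untouched, and the arm is clear of everything.
- **Checks that disagreed:** Measured from the two cameras, the cap tops came out at 0.076–0.078 m and the pocket rims at 0.013 m. That is 2–4 mm below the text's 0.080 m and 0.016 m, slightly more than the stated calibration error. I used the text's heights with positions averaged from both cameras, and every grasp and fit worked.
- **Not checked from above:** In the last top picture the arm hid the blue pocket and part of the red and yellow ones. For blue, the scene picture and the contact force are the only evidence.

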